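Cover the discard pot on the lab bench

ROBOT

A 6-joint arm with a two-finger parallel gripper is mounted at the origin on the work surface. World frame = base frame: x ahead of the robot, y to its left, z up, the work surface at z = 0. Lengths are in m, angles in rad, forces in N, time in s.
With the tool pointing down it reaches from about 0.375 to 0.9 m from the base axis. Payload 3.1 kg.
Tool frame: the origin (TCP) lies at the very end of the fingers, on their centre line; the grasp point (between the pads) lies 19 mm behind it; z points along the fingers, y is the direction in which the jaws open and shut (so a half turn about z gives the same grasp; the last joint's range is limited). The gripper opens to 85 mm and grips with 20 to 120 N. Pads are 22 mm wide; open, the fingers measure 114 mm over their backs; the gripper's body (76 mm by 85 mm) begins 54 mm behind the grasp point. The pads swing forward as they close: fully open they stand 13 mm farther back than shut.
Start: joints at [0.961, 0.527, 1.433, -0, 1.181, -0.178], TCP at [0.262, 0.568, 0.231] pointing down, gripper open.
Joint ranges: [-3.08, 3.08], [-0.75, 2.2], [0.22, 2.44], [-1.43, 4.57], [0, 2.65], [-2.85, 2.85]. Speed limits (rad/s): [2.79, 2.79, 3.14, 3.14, 3.14, 3.14].

INTERFACE

Orientations are given as a unit quaternion [x, y, z, w].
In Python, from station import * gives the robot as it stands.
- The arm moves only by the tool jog_arm, never from a script. Its argument "motion" is a list of rows, each a list of 5 numbers: the shift along the world's x, y, z in cm, then the turn about the world's z in degrees, then the closure in counts, from 0 (fully open) to 255 (shut). In form: [[tx, ty, tz, yaw, jaw], ...]. A call has 1 to 10 rows; each row shifts and turns the pose as measured when the row begins; what a row does not reach is not made up. A row lasts 1/12 s, in which the tool goes at most 41.7 mm and 7.16 degrees, less where a joint would pass 70% of its speed; a pose out of reach is approached as far as the arm can. A call with a gripper value outside its range is refused whole. The fingers move at their own pace and stop on an object; "squeeze" is the grip in N (left out, the last holds). Time passes only in rows, so rows that do not move let the fingers close. It gives the time, the measured TCP pose, the force and the opening at its end, in the units of the state.
- sense(): the state, without advancing time (a new reading comes with each control period).
- snapshot(name): name is "side" or "top"; returns a dict with "img" (384x512x3 uint8, red, green, blue), "depth" (384x512 float32, m along the optical axis (not along the pixel's ray), 0 where there is no reading), "intrinsics" (3x3 intrinsics, pixels), "eye" and "attitude" of the camera in the world. Camera axes: x right, y down, z forward; pixel columns grow to the right and rows downward; lengths in m; the calibration is good to about 2 mm. A picture is of the moment at which its call begins.
- sign_off(): hands the job in, once; it reports no verdict.
The state is a dict: "t": time; "q": joint angles; "qd": joint speeds; "tau": joint torques, N m; "tcp_pos": TCP position; "tool_rot": TCP orientation; "force": force on the tool from outside, world axes, zero at the start; "ft_torque": the same for the moment, N m; "finger_gap": opening from 0.0 (shut) to 1.0 (fully open).
Only numpy, scipy, OpenCV 4.12 (cv2) and the standard library are available. Lean on these libraries where they do the work, as an engineer would, in place of code of your own. Each camera call takes 0.05 s, during which the arm holds its last target.

TASK

Close the yellow discard pot: take the yellow cover by its knob and set it gently on the pot's rim, so that its plug is inside the mouth and its disc lies seated and level all round, then let go. Do not drop it on, keep the yellow pot standing where it is, and leave the white pot and the white cover alone.

Things in the scene. Friction and masses are not known exactly. Their poses are not given: they have to be found in the camera images.
- cover_yellow_knob (a point): yellow round cover, knob up on the bench, 0.13 kg: disc 116 mm across, 6 thick; on it an upright round knob 30 across, 44 tall; under it a tapered plug 12 deep, 72 mm across (62 at its foot). Point: the knob's centre, 22 mm above the disc's top, 28 above the disc's underside (so 28 above the rim when seated), 40 above the plug's foot. z points up; yaw means nothing. Seated, it has about 10 mm sideways play.
- pot_yellow_mouth (a point): round open yellow pot with a red band and used slides and tubes inside: 100 mm across outside, 92 mm inside, 100 mm tall, loose on the bench, 0.6 kg. Point: centre of its mouth, level with the rim's top. z points up. 
- cover_white_knob (a point): white cover of the same shape and size as the yellow one, a bystander: leave it. Point: its knob's centre, half-way up, 40 mm above the foot of its plug. z points up.
- pot_white_mouth (a point): round open white pot with a grey band and cotton balls inside: 100 mm across outside, 92 mm inside, 100 mm tall, loose on the bench, 0.6 kg. Point: centre of its mouth, level with the rim's top. z points up. A bystander: leave it open.
Things that resemble listed ones, but are neither listed nor needed, are in the scene too. What is shaped like the part that bears pot_yellow_mouth but turquoise is not meant.

How it is judged:
At the end, for the whole second after the job is handed in: Yellow cover at rest on the yellow pot: knob centre within 15 mm of the mouth centre from above and 23 to 32 mm above the rim (28 is seated), both upright within 10 degrees. Yellow pot within 50 mm of its start, white pot and white cover within 40 mm of theirs (horizontal distance between cover_yellow_knob and pot_yellow_mouth below 0.015 m and z of cover_yellow_knob in the frame of pot_yellow_mouth between 0.023 and 0.032 m and angle between each of cover_yellow_knob, pot_yellow_mouth's own z axis and vertical below 0.175 rad and linear speed of each of cover_yellow, pot_yellow below 0.02 m/s and distance of pot_yellow_mouth from where it was at the start of the episode below 0.05 m and distance of each of cover_white_knob, pot_white_mouth from where it was at the start of the episode below 0.04 m); the robot touches nothing.
It fails at once if the cover comes down on the pot at more than 0.6 m/s (dropped from more than about 20 mm, or slammed) (horizontal distance between cover_yellow_knob and pot_yellow_mouth below 0.06 m and z of cover_yellow_knob in the frame of pot_yellow_mouth below 0.055 m and linear speed of cover_yellow above 0.6 m/s).
It fails at once if the yellow pot is tipped by more than 30 degrees or moved by more than 50 mm (angle between pot_yellow_mouth's own z axis and vertical above 0.52 rad or distance of pot_yellow_mouth from where it was at the start of the episode above 0.05 m).
It fails at once if the white pot or the white cover is moved by more than 40 mm (distance of any of cover_white_knob, pot_white_mouth from where it was at the start of the episode above 0.04 m).
It also fails if it takes over 35 s, if anything falls off the work surface, if the arm or the gripper's body presses on something with over 40 N, if the wrist force passes 120 N, or if a joint passes its speed limit or range.

## Working session

There is one attempt and no reset: what is moved stays moved. The work goes in short steps, Python scripts to look and compute and a tool call to move; the robot and the scene stay as the last step left them, time stands still between calls to the robot, and variables do not carry over. Pictures are saved under pics/ and viewed, and the job is handed in when it is done.

Besides the shell and the picture viewer there is one more tool, called after ">>>" as name(argument=value, ...) on one line, values as JSON. jog_arm: Moves the arm, as the interface text tells. Its arguments: {"type":"object","properties":{"motion":{"type":"array","items":{"type":"array","items":{"type":"number"}}},"squeeze":{"type":"number"}},"required":["motion"]}

```bash
mkdir -p pics; ls
cat > h.py <<'E'
from station import *
import numpy as np, cv2
from scipy.spatial.transform import Rotation as R
def rot(a):
    a=np.array(a,float)
    return a if a.shape==(3,3) else R.from_quat(a).as_matrix()
def world(s):
    K=np.array(s["intrinsics"]);d=s["depth"];v,u=np.mgrid[:384,:512]
    c=np.stack([(u-K[0,2])/K[0,0]*d,(v-K[1,2])/K[1,1]*d,d],-1)
    return c@rot(s["attitude"]).T+np.array(s["eye"])
def ray(s,u,v,z):
    K=np.array(s["intrinsics"]);e=np.array(s["eye"])
    r=rot(s["attitude"])@np.array([(u-K[0,2])/K[0,0],(v-K[1,2])/K[1,1],1]);return e+r*(z-e[2])/r[2]
def save(n,img): cv2.imwrite("pics/"+n,cv2.cvtColor(img,cv2.COLOR_RGB2BGR))
E
python3 - <<'E'
from h import *
import pickle
for n in("top","side"):
    s=snapshot(n);save(n+"0.png",s["img"]);pickle.dump(dict(s),open(n+"0.pkl","wb"));print(n,s["eye"],s["attitude"],s["intrinsics"])
print(sense())
E
```

```text
pics
top [ 0.20748295 -0.09063161  1.20493849] [-0.70078808  0.70656089 -0.06114522  0.07700031] [[360.98706506   0.         255.07765207]
 [  0.         360.98706506 192.21360031]
 [  0.           0.           1.        ]]
side [-0.05483325 -0.94407292  0.83987802] [ 0.86879937 -0.22339419  0.12122572 -0.42495531] [[472.85615358   0.         250.49170696]
 [  0.         472.85615358 192.77679571]
 [  0.           0.           1.        ]]
{'t': 0.1, 'q': array([ 9.60505618e-01,  5.28373678e-01,  1.43374404e+00, -9.57565024e-08,
        1.18140391e+00, -1.78495085e-01]), 'qd': array([-0.00020322, -0.00221436, -0.00329099,  0.00178974, -0.0011839 ,
       -0.0004143 ]), 'tau': array([ 3.02253584e-04, -4.43307889e+01, -1.78586197e+01, -2.62234471e-04,
        3.92264163e-03, -3.86558071e-06]), 'tcp_pos': array([0.26116902, 0.56712598, 0.23044076]), 'tool_rot': array([ 2.14224366e-01,  9.76784004e-01, -8.90458954e-04, -3.70560512e-04]), 'force': array([0.42968625, 0.7583809 , 0.56864952]), 'ft_torque': array([ 0.00959841,  0.01416271, -0.01996228]), 'finger_gap': 0.9960351288572946}
```

View pics/top0.png

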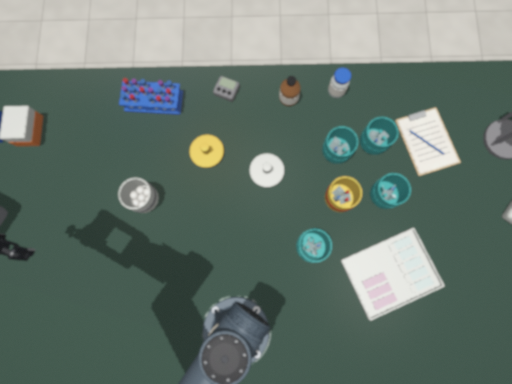

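View pics/side0.png

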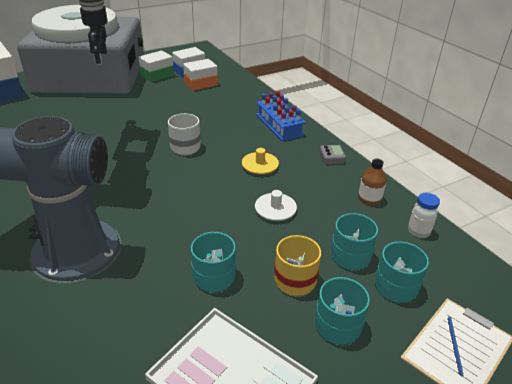

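Run:
```python
from h import *
import pickle
for n in("top","side"):
    s=pickle.load(open(n+"0.pkl","rb"));W=world(s);hsv=cv2.cvtColor(s["img"],cv2.COLOR_RGB2HSV)
    m=cv2.inRange(hsv,(18,120,70),(32,255,255))
    k,l,st,c=cv2.connectedComponentsWithStats(m)
    for i in range(1,k):
        if st[i,4]<60: continue
        P=W[l==i];P=P[np.isfinite(P).all(1)];z=P[:,2]
        print(n,st[i],c[i],"z pct",np.percentile(z,[1,10,50,90,99]).round(3))
        for lo,hi in((.005,.03),(.045,.075),(.085,.115)):
            Q=P[(z>lo)&(z<hi)]
            if len(Q)>15:
                (cx,cy),r=cv2.minEnclosingCircle(Q[:,:2].astype(np.float32)); 
                A=np.c_[2*Q[:,:2],np.ones(len(Q))];f=np.linalg.lstsq(A,(Q[:,:2]**2).sum(1),rcond=None)[0]
                print("  band",lo,hi,len(Q),"circ",np.round((cx,cy,r),4),"fit",f[:2].round(4),"r",np.sqrt(f[2]+f[0]**2+f[1]**2).round(4),"med",np.median(Q,0).round(4))
    if n=="top": a=s["img"][120:230,180:420]; save("crop0.png",cv2.resize(a,(800,367),interpolation=cv2.INTER_CUBIC))
```

```text
top [190 135  34  33 891] [206.32772166 150.65993266] z pct [-0.001  0.015  0.019  0.03   0.065]
  band 0.005 0.03 763 circ [0.5906 0.1026 0.0588] fit [0.5908 0.102 ] r 0.0429 med [0.5858 0.0992 0.0185]
  band 0.045 0.075 70 circ [0.5896 0.1012 0.0152] fit [0.589 0.101] r 0.0111 med [0.5884 0.1002 0.0609]
top [328 177  34  33 606] [345.93069307 191.74092409] z pct [0.002 0.006 0.067 0.1   0.103]
  band 0.005 0.03 135 circ [ 0.4302 -0.3546  0.0453] fit [ 0.431  -0.3548] r 0.0372 med [ 0.4454 -0.3746  0.0099]
  band 0.045 0.075 130 circ [ 0.4238 -0.3458  0.0497] fit [ 0.4233 -0.3457] r 0.0474 med [ 0.4415 -0.3684  0.0641]
  band 0.085 0.115 194 circ [ 0.4242 -0.347   0.05  ] fit [ 0.4237 -0.3466] r 0.0477 med [ 0.4275 -0.3509  0.0977]
side [242 147  37  27 698] [259.81661891 161.85386819] z pct [0.    0.016 0.019 0.052 0.066]
  band 0.005 0.03 550 circ [0.5891 0.101  0.0608] fit [0.5878 0.1012] r 0.0424 med [0.5796 0.0922 0.0186]
  band 0.045 0.075 83 circ [0.5882 0.1001 0.017 ] fit [0.5875 0.1003] r 0.0113 med [0.5844 0.0959 0.0593]
side [ 276  235   45   45 1573] [297.74698029 256.67768595] z pct [0.02  0.046 0.078 0.1   0.103]
  band 0.005 0.03 34 circ [ 0.4458 -0.3178  0.03  ] fit [ 0.4261 -0.3392] r 0.0406 med [ 0.4625 -0.3217  0.0254]
  band 0.045 0.075 560 circ [ 0.422  -0.3466  0.0515] fit [ 0.4214 -0.3465] r 0.0477 med [ 0.4309 -0.3346  0.0642]
  band 0.085 0.115 576 circ [ 0.4216 -0.3451  0.0519] fit [ 0.4217 -0.3464] r 0.0479 med [ 0.4208 -0.3502  0.0955]
side [274 276  43  20 318] [294.03773585 288.44339623] z pct [-0.     0.005  0.019  0.03   0.033]
  band 0.005 0.03 262 circ [ 0.4173 -0.3518  0.049 ] fit [ 0.4227 -0.3453] r 0.0492 med [ 0.392  -0.3834  0.019 ]
```

View pics/crop0.png

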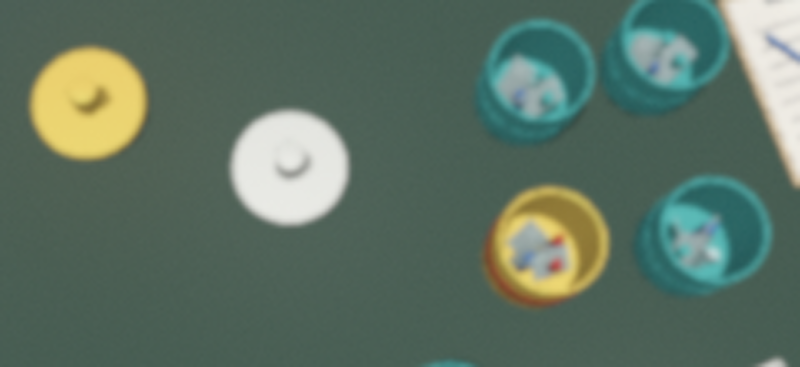

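Candidates seen in the top view:
- **Covers:** yellow (206,151), white (267,170).
- **Pots:** yellow with the red band (344,194); turquoise (314,245), (340,144), (380,135), (392,190); white (138,194).

The crop confirms my choice of the yellow cover and the red-banded yellow pot. The knob is at (0.589, 0.101) with the disc top measured at 0.0187 m (0.018 expected). The mouth is at (0.423, -0.3465) with the rim at 0.10 m. Both are within reach.

>>> jog_arm(motion=[[2.3,-3.3,0,0,0],[2.3,-3.3,0,0,0],[2.3,-3.3,0,0,0],[2.3,-3.3,0,0,0],[2.3,-3.3,0,0,0],[2.3,-3.3,0,0,0],[2.3,-3.3,0,0,0],[2.3,-3.3,0,0,0],[2.3,-3.3,0,0,0],[2.3,-3.3,0,0,0]], squeeze=50)

```text
t: 0.93
tcp_pos: [0.4891, 0.2295, 0.2263]
tool_rot: [0.206, 0.979, -0.001, -0.004]
force: [1.3, 1.4, 0.5]
finger_gap: 0.999
```

>>> jog_arm(motion=[[2.3,-3.0,0,0,0],[2.3,-3.0,0,0,0],[2.3,-3.0,-1,0,0],[1.8,-2.2,-2,0,0],[1.0,-1.2,-2,0,0],[0.2,-0.2,-2,0,0],[0,0,0,0,0]])

```text
t: 1.52
tcp_pos: [0.5981, 0.0862, 0.1534]
tool_rot: [0.212, 0.977, -0.002, -0.0]
force: [-0.7, 0.1, -0.8]
finger_gap: 0.998
```

>>> jog_arm(motion=[[-0.9,1.4,0,0,0],[0,0,-2,0,0],[0,0,-2,0,0],[0,0,-2,0,0],[0,0,0,0,0],[0,0,0,0,0]])

```text
t: 2.02
tcp_pos: [0.5858, 0.1068, 0.0959]
tool_rot: [0.211, 0.978, -0.001, -0.001]
force: [-0.5, 0.2, 0.3]
finger_gap: 0.999
```

>>> jog_arm(motion=[[0.3,-0.6,0,0,0],[0,0,0,0,0],[0,0,0,0,0]])

```text
t: 2.27
tcp_pos: [0.5895, 0.1029, 0.0999]
tool_rot: [0.209, 0.978, -0.0, 0.001]
force: [-0.6, 0.2, 0.8]
finger_gap: 0.999
```

Run:
```python
from h import *
for n in("top","side"):
    s=snapshot(n); 
    c=s["img"][110:200,150:270] if n=="top" else s["img"][100:220,190:350]
    save(n+"1.png",cv2.resize(c,None,fx=4,fy=4,interpolation=cv2.INTER_CUBIC))
print(sense()["tcp_pos"])
```

```text
[0.58988224 0.10264146 0.0999018 ]
```

View pics/side1.png

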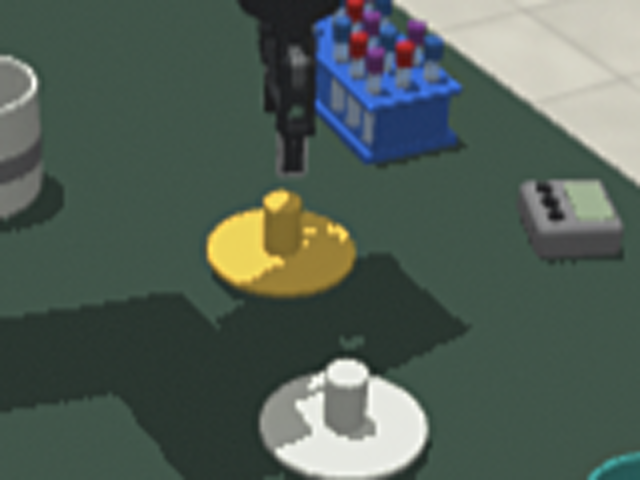

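The gripper is open over the yellow knob (knob top at crop 282,200; fingertips at 290,170), so I'm descending.

>>> jog_arm(motion=[[0,-0.1,-1.5,0,0],[0,0,-1.5,0,0],[0,0,-1.2,0,0],[0,0,-0.8,0,0],[0,0,-0.4,0,0],[0,0,0,0,0],[0,0,0,0,0]])

```text
t: 2.95
tcp_pos: [0.5931, 0.101, 0.0474]
tool_rot: [0.21, 0.978, 0.001, 0.006]
force: [0.5, 0.2, -0.3]
finger_gap: 1.001
```

>>> jog_arm(motion=[[-0.3,0,-1.0,0,0],[0,0,-0.8,0,0],[0,0,-0.4,0,0],[0,0,0,0,0],[0,0,0,0,0]])

```text
t: 3.37
tcp_pos: [0.5905, 0.101, 0.0241]
tool_rot: [0.21, 0.978, 0.001, 0.007]
force: [0.3, -0.1, 0.2]
finger_gap: 1.001
```

>>> jog_arm(motion=[[0,0,0,0,255],[0,0,0,0,255],[0,0,0,0,255],[0,0,0,0,255],[0,0,0,0,255],[0,0,0,0,255],[0,0,0,0,255],[0,0,0,0,255]], squeeze=50)

```text
t: 4.03
tcp_pos: [0.5912, 0.1012, 0.0251]
tool_rot: [0.21, 0.978, 0.001, 0.008]
force: [-0.2, -0.9, -1.8]
finger_gap: 0.339
```

>>> jog_arm(motion=[[0,0,1,0,255],[0,0,2,0,255],[0,0,3,0,255],[0,0,3,0,255],[0,0,3,0,255],[0,0,3,0,255],[0,0,2,0,255],[0,0,0,0,255],[0,0,0,0,255]])

```text
t: 4.78
tcp_pos: [0.5863, 0.1011, 0.2047]
tool_rot: [0.21, 0.978, 0.001, 0.005]
force: [-0.3, 0.1, -1.6]
finger_gap: 0.334
```

Run:
```python
from h import *
s=snapshot("side");save("side2.png",s["img"])
print(sense()["tcp_pos"],sense()["force"],sense()["finger_gap"])
```

```text
[0.58654194 0.10111229 0.20457326] [ 0.58878312 -0.07693514 -1.07303984] 0.3391095087804054
```

View pics/side2.png

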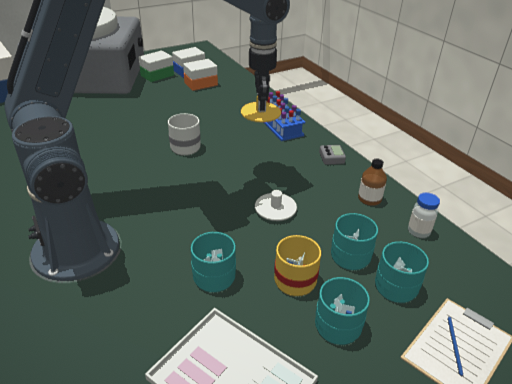

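The yellow cover is held level at (261,112). Carrying it at z about 0.20 m.

>>> jog_arm(motion=[[-0.6,-1.6,0,0,255],[-1.1,-3.0,0,0,255],[-1.2,-3.4,0,0,255],[-1.2,-3.4,0,0,255],[-1.2,-3.4,0,0,255],[-1.2,-3.4,0,0,255],[-1.2,-3.4,0,0,255],[-1.2,-3.4,0,0,255],[-1.2,-3.4,0,0,255],[-1.2,-3.4,0,0,255]])

```text
t: 5.67
tcp_pos: [0.4591, -0.2173, 0.1878]
tool_rot: [0.203, 0.979, 0.005, -0.01]
force: [0.4, 0.4, -1.1]
finger_gap: 0.341
```

>>> jog_arm(motion=[[-1.0,-3.3,0.5,0,255],[-1.0,-3.0,0.5,0,255],[-0.7,-2.4,0.2,0,255],[-0.3,-1.4,0,0,255],[0,-0.6,0,0,255],[0,0,0,0,255],[0,0,0,0,255]])

```text
t: 6.25
tcp_pos: [0.4181, -0.332, 0.1878]
tool_rot: [0.208, 0.978, 0.011, -0.019]
force: [-0.4, 0.2, -0.8]
finger_gap: 0.337
```

>>> jog_arm(motion=[[0.4,-1.0,0,0,255],[0,-0.3,0,0,255],[0,0,0,0,255],[0,0,0,0,255]])

```text
t: 6.58
tcp_pos: [0.4232, -0.3413, 0.1859]
tool_rot: [0.206, 0.978, 0.014, -0.021]
force: [-0.7, 0.3, -1.4]
finger_gap: 0.341
```

```bash
cat > m.py <<'E'
from h import *
import sys
tag=sys.argv[1]
for n in("top","side"):
    s=snapshot(n);W=world(s);hsv=cv2.cvtColor(s["img"],cv2.COLOR_RGB2HSV)
    m=cv2.inRange(hsv,(15,120,50),(32,255,255))>0
    P=W[m];t=sense()["tcp_pos"]
    P=P[np.hypot(*(P[:,:2]-t[:2]).T)<.09]
    z=P[:,2];print(n,"z hist",np.histogram(z,np.arange(0,.26,.01))[0])
    zd=t[2]-.025+.018
    D=P[abs(z-zd)<.012]
    if len(D)>30:
        (cx,cy),r=cv2.minEnclosingCircle(D[:,:2].astype(np.float32));A=np.c_[D[:,:2]-[cx,cy],np.ones(len(D))];f=np.linalg.lstsq(A,D[:,2],rcond=None)[0]
        print(" disc circ",np.round((cx,cy,r),4),"z",np.median(D[:,2]).round(4),"slope",f[:2].round(3),"n",len(D))
    c=s["img"][140:250,280:440] if n=="top" else s["img"][170:320,200:400]
    save(n+tag+".png",cv2.resize(c,None,fx=4,fy=4,interpolation=cv2.INTER_CUBIC))
s=sense();print(s["tcp_pos"],s["tool_rot"],s["force"],"tool z",R.from_quat(s["tool_rot"]).as_matrix()[:,2].round(3),s["qd"].round(3))
E
python3 m.py 3
```

```text
top z hist [0 0 0 0 0 0 0 0 0 0 0 0 0 0 0 0 0 0 0 0 0 0 0 0 0]
side z hist [ 61 125 143 101  90 169 249 265 238 232  93   0   0   0   0   0   0 624
 599  13  17  13  26   4   4]
 disc circ [ 0.4193 -0.339   0.0592] z 0.1799 slope [-0.047  0.047] n 1223
[ 0.42295914 -0.34112482  0.18601011] [ 0.20603309  0.97821484  0.01356644 -0.02149519] [-0.98374115  0.18615128 -0.42815959] tool z [-0.036  0.035 -0.999] [-0.004 -0.005  0.002 -0.002 -0.    -0.001]
```

View pics/side3.png

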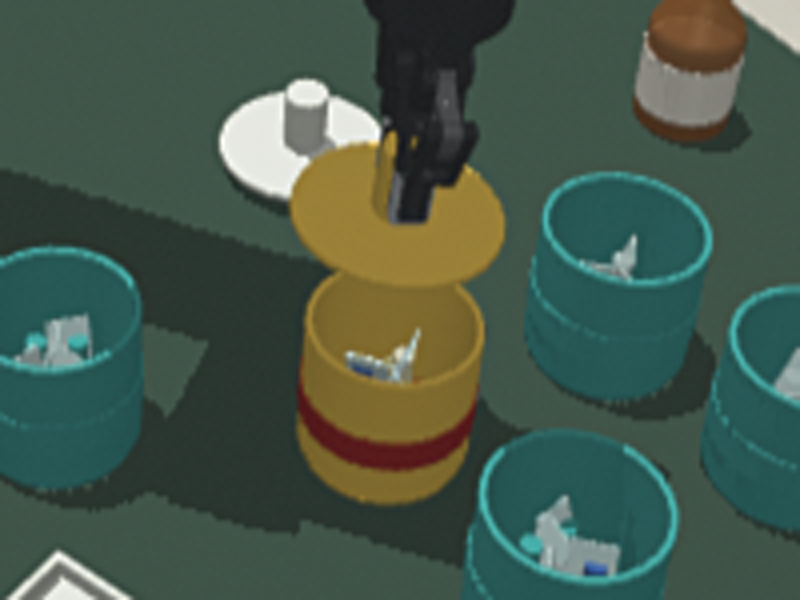

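View pics/top3.png

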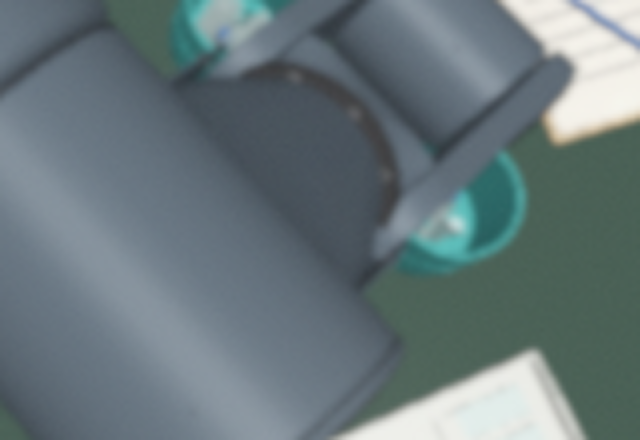

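The cover is held over the yellow pot (side crop: disc centre 398,215; mouth 395,325), tilted about 2.8°. It still needs +0.2 cm in x and -0.6 cm in y.

>>> jog_arm(motion=[[0.2,-0.6,0,0,255],[0,0,-1.0,0,255],[0,0,-1.2,0,255],[0,0,-0.8,0,255],[0,0,0,0,255],[0,0,0,0,255]])

```text
t: 7.18
tcp_pos: [0.4258, -0.347, 0.1541]
tool_rot: [0.205, 0.978, 0.013, -0.021]
force: [-0.0, -0.1, -0.8]
finger_gap: 0.341
```

```bash
python3 m.py 4
```

```text
top z hist [0 0 0 0 0 0 0 0 0 0 0 0 0 0 0 0 0 0 0 0 0 0 0 0 0]
side z hist [ 55 129 152  96  68  98 171 154 156 170  67   0   0   2 923 295  16  16
  15  24   6   1   2   1   0]
 disc circ [ 0.4224 -0.3455  0.0588] z 0.1482 slope [-0.049  0.042] n 1220
[ 0.42587968 -0.34707187  0.15450186] [ 0.20523238  0.9784091   0.0129527  -0.02067662] [-0.39307355  0.77577581 -1.1682989 ] tool z [-0.035  0.034 -0.999] [-0.001 -0.011 -0.008  0.    -0.001  0.002]
```

>>> jog_arm(motion=[[0,0,-1.0,0,255],[0,0,-1.0,0,255],[0,0,-0.5,0,255],[0,0,0,0,255],[0,0,0,0,255]])

```text
t: 7.7
tcp_pos: [0.4263, -0.3476, 0.1278]
tool_rot: [0.205, 0.978, 0.012, -0.02]
force: [-0.3, -0.1, -1.9]
finger_gap: 0.339
```

```bash
python3 m.py 5
```

```text
top z hist [0 0 0 0 0 0 0 0 0 0 0 0 0 0 0 0 0 0 0 0 0 0 0 0 0]
side z hist [ 52 120 130  34   2  57 140 137 143 142  47 301 894  14  13  16  27   5
   1   2   2   0   0   0   0]
 disc circ [ 0.4219 -0.3456  0.0587] z 0.1219 slope [-0.043  0.042] n 1198
[ 0.42635075 -0.34771847  0.12811884] [ 0.20531109  0.97842484  0.01212812 -0.01962378] [ 0.52256489 -0.6268358  -0.84390282] tool z [-0.033  0.032 -0.999] [ 0.001 -0.008 -0.005 -0.001  0.001  0.002]
```

View pics/side5.png

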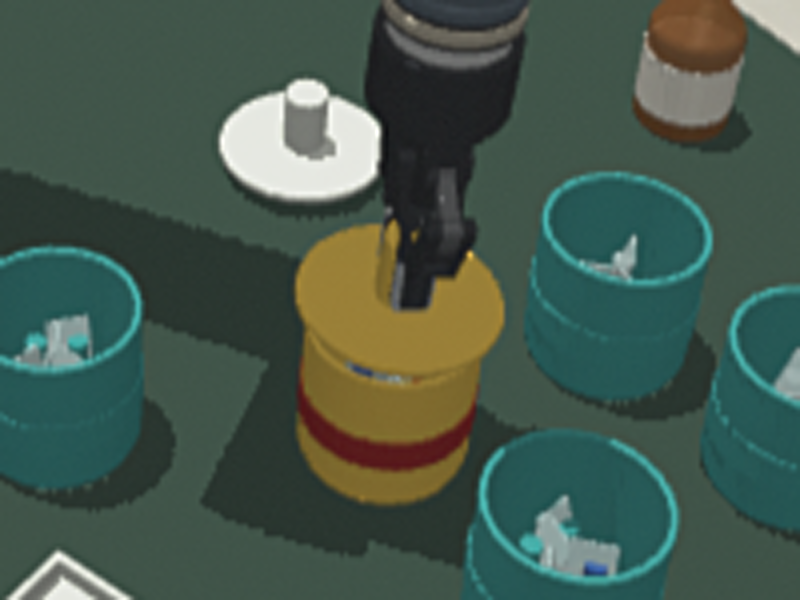

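The disc is centred on the mouth (disc centre at crop 400,300), with its top about 16 mm above the seated height.

>>> jog_arm(motion=[[0,0,-0.4,0,255],[0,0,-0.4,0,255],[0,0,-0.2,0,255],[0,0,0,0,255],[0,0,0,0,255]])

```text
t: 8.22
tcp_pos: [0.4269, -0.3483, 0.1179]
tool_rot: [0.205, 0.978, 0.011, -0.019]
force: [0.1, 0.7, -1.1]
finger_gap: 0.336
```

>>> jog_arm(motion=[[0,0,-0.2,0,255],[0,0,-0.2,0,255],[0,0,0,0,255],[0,0,0,0,255]])

```text
t: 8.55
tcp_pos: [0.4275, -0.349, 0.1154]
tool_rot: [0.205, 0.979, 0.011, -0.018]
force: [0.1, -0.2, -1.9]
finger_gap: 0.338
```

```bash
python3 m.py 6
```

```text
top z hist [0 0 0 0 0 0 0 0 0 0 0 0 0 0 0 0 0 0 0 0 0 0 0 0 0]
side z hist [ 55 115 119  33   0  55 141 136 133  70 689 505  16  14  15  24   1   4
   1   4   0   0   0   0   0]
 disc circ [ 0.4242 -0.3481  0.0592] z 0.1094 slope [-0.036  0.041] n 1205
[ 0.42746868 -0.34899673  0.11523139] [ 0.20519259  0.97850428  0.01053664 -0.01773015] [-0.95670575  0.25673401  0.08232236] tool z [-0.03   0.028 -0.999] [-0.     0.002  0.    -0.    -0.001 -0.   ]
```

View pics/side6.png

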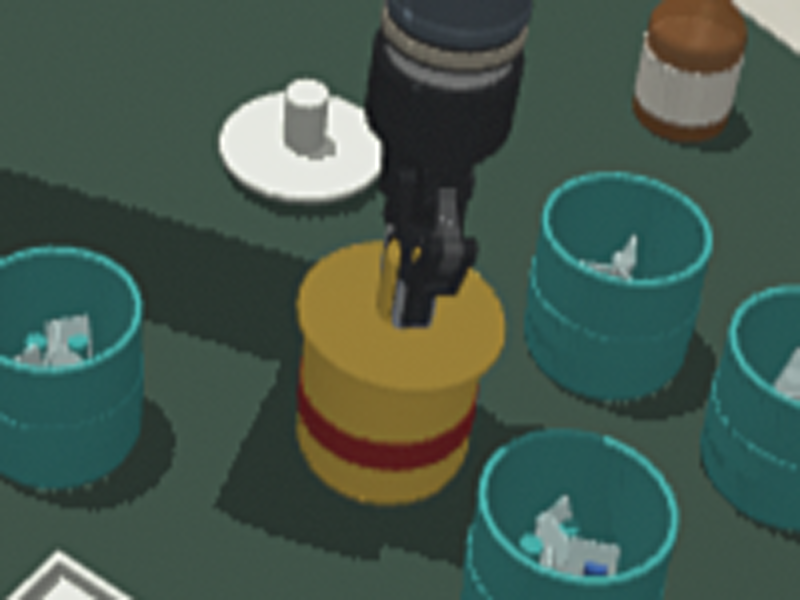

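Disc top is 3.4 mm above seated, with the plug in the mouth. I'll make a small correction back toward centre and go a touch lower.

>>> jog_arm(motion=[[-0.2,0.2,-0.15,0,255],[0,0,-0.15,0,255],[0,0,0,0,255]])

```text
t: 8.9
tcp_pos: [0.4279, -0.3495, 0.1147]
tool_rot: [0.205, 0.979, 0.008, -0.014]
force: [0.9, -1.0, -0.2]
finger_gap: 0.341
```

Contact is starting: the weight is coming off the wrist and the tilt is levelling out. I'll open gently.

>>> jog_arm(motion=[[0,0,-0.1,0,255],[0,0,0,0,160],[0,0,0,0,145],[0,0,0,0,120],[0,0,0,0,90],[0,0,0,0,90],[0,0,0,0,90]], squeeze=20)

```text
t: 9.48
tcp_pos: [0.4267, -0.3483, 0.1128]
tool_rot: [0.205, 0.979, 0.009, -0.015]
force: [-0.2, -0.7, 0.3]
finger_gap: 0.645
```

```bash
python3 m.py 7
```

```text
top z hist [0 0 0 0 0 0 0 0 0 0 0 0 0 0 0 0 0 0 0 0 0 0 0 0 0]
side z hist [  50  123  118   34    0   63  125  141  128   32 1106   25   19   21
   28   13    5    3    2    1    0    0    0    0    0]
 disc circ [ 0.424  -0.3487  0.0587] z 0.1067 slope [0.004 0.008] n 1127
[ 0.4267443  -0.34834816  0.11279183] [ 0.20526058  0.9785535   0.00865349 -0.0150417 ] [-0.35597232  0.15474929  0.29111562] tool z [-0.026  0.023 -0.999] [ 0.001 -0.002 -0.002 -0.     0.002  0.001]
```

View pics/side7.png

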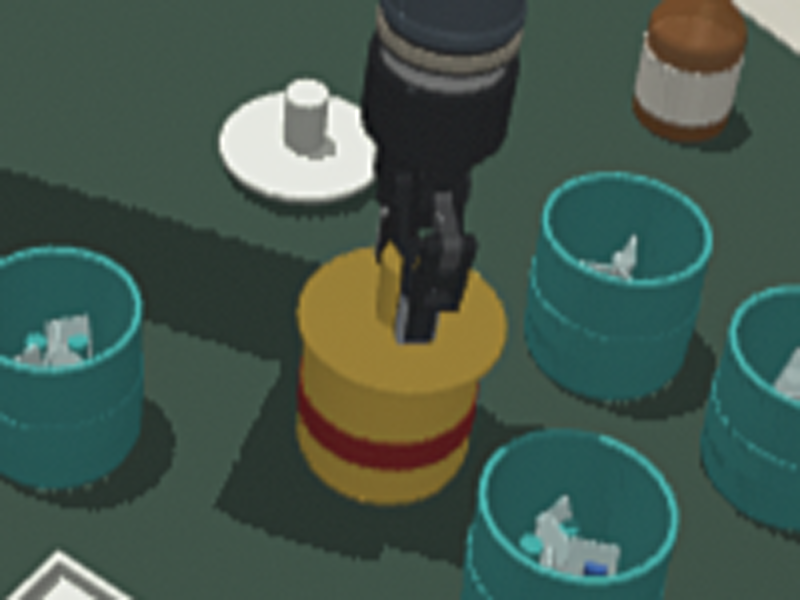

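The cover is seated and level: disc top at 0.1067, slope under 0.5°, disc centre at crop 402,320. I'm opening fully and rising straight up.

>>> jog_arm(motion=[[0,0,0,0,40],[0,0,0.3,0,20],[0,0,1,0,20],[0,0,1.5,0,20],[0,0,2,0,20],[0,0,3,0,20],[0,0,3,0,20],[0,0,3,0,20],[0,0,0,0,20]])

```text
t: 10.33
tcp_pos: [0.4252, -0.3465, 0.2593]
tool_rot: [0.205, 0.979, 0.01, -0.017]
force: [0.0, -1.3, 0.7]
finger_gap: 0.922
```

>>> jog_arm(motion=[[0,2,2,0,20],[0,3,2,0,20],[0,3,0,0,20],[0,3,0,0,20],[0,3,0,0,20],[0,3,0,0,20],[0,3,0,0,20],[0,2,0,0,20],[0,0,0,0,20],[0,0,0,0,20]])

```text
t: 11.17
tcp_pos: [0.4228, -0.1193, 0.3089]
tool_rot: [0.207, 0.978, 0.006, -0.01]
force: [-0.1, 0.3, -0.4]
finger_gap: 0.924
```

Run:
```python
from h import *
for n in("top","side"):
    s=snapshot(n);save(n+"8.png",s["img"]);W=world(s);m=cv2.inRange(cv2.cvtColor(s["img"],cv2.COLOR_RGB2HSV),(15,120,50),(32,255,255))>0
    P=W[m];P=P[np.hypot(P[:,0]-.423,P[:,1]+.347)<.09]
    for lo,hi in((.04,.09),(.098,.115),(.13,.16)):
        D=P[(P[:,2]>lo)&(P[:,2]<hi)]
        if len(D)<15: continue
        (cx,cy),r=cv2.minEnclosingCircle(D[:,:2].astype(np.float32));A=np.c_[D[:,:2]-[cx,cy],np.ones(len(D))];f=np.linalg.lstsq(A,D[:,2],rcond=None)[0]
        C=np.linalg.lstsq(np.c_[2*D[:,:2],np.ones(len(D))],(D[:,:2]**2).sum(1),rcond=None)[0]
        print(n,lo,len(D),np.round((cx,cy,r),4),"z",np.median(D[:,2]).round(4),"slope",f[:2].round(3),"fit",C[:2].round(4))
print(sense()["tcp_pos"],sense()["force"])
```

```text
top 0.04 64 [ 0.4123 -0.332   0.0467] z 0.0641 slope [-0.486  0.503] fit [ 0.4256 -0.3487]
top 0.098 971 [ 0.4272 -0.3497  0.0581] z 0.1061 slope [-0.  0.] fit [ 0.4271 -0.3501]
top 0.13 91 [ 0.4265 -0.3492  0.0149] z 0.149 slope [ 0.078 -0.283] fit [ 0.4258 -0.3484]
side 0.04 448 [ 0.4161 -0.3545  0.0483] z 0.0727 slope [-0.054 -0.008] fit [ 0.4224 -0.3454]
side 0.098 1314 [ 0.4245 -0.3474  0.0594] z 0.1066 slope [0.002 0.002] fit [ 0.424  -0.3492]
side 0.13 186 [ 0.4243 -0.3497  0.0155] z 0.1487 slope [0.267 0.378] fit [ 0.4235 -0.3498]
[ 0.42304125 -0.12034402  0.30878227] [ 0.30621321 -0.01065877  0.15814365]
```

View pics/side8.png

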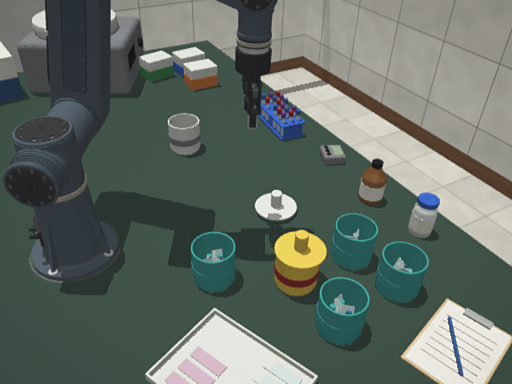

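View pics/top8.png

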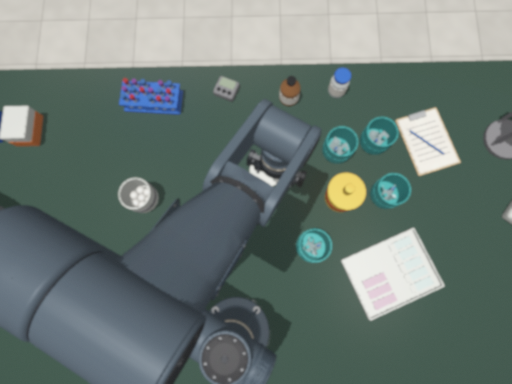

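The yellow cover is level on the yellow pot (side 301,252; top 347,190), about 3 to 4 mm off centre. The white pot and white cover haven't moved in the side view, and the arm is clear.

```bash
python3 -c "
from station import *
print(sense()['qd'].round(3)); print(sign_off())"
```

```text
[-0.022  0.016 -0.012 -0.006 -0.007  0.001]
the job is handed in; nothing more can be done
None
```

I gripped the yellow cover by its knob, lowered it slowly into the yellow pot, let go once it touched the rim, and moved the arm clear. I handed the job in at about 11.3 s; no verdict was reported.

**Last checks, from both cameras:**
- **Height:** the disc top is at 0.106–0.107 m, where 0.106 m is seated.
- **Level:** the disc slope is 0.002 or less.
- **Centring:** the knob is about 3–4 mm from the mouth centre, within the 15 mm allowed.
- **Yellow pot:** it is standing upright and has not visibly moved.
- **White pot and white cover:** both look unmoved in the side view. I compared these by eye, and the arm hid most of the white cover from the top camera.

**Disagreements:**
- The tool tilted by up to about 2.8° while carrying the cover. The cover levelled itself once released.
- The last 2 mm sideways correction had no effect.
- The two cameras differ by about 2–3 mm on the cover's position.

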